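# Reset a controller through its access hole and hold the button

## Robot

A 6-joint arm with a two-finger parallel gripper is mounted at the origin on the work surface. World frame = base frame: x ahead of the robot, y to its left, z up, the work surface at z = 0. Lengths are in m, angles in rad, forces in N, time in s.
With the tool pointing down it reaches from about 0.325 to 0.775 m from the base axis. Payload 9.3 kg.
Tool frame: the origin (TCP) lies at the very end of the fingers, on their centre line; the grasp point (between the pads) lies 19 mm behind it; z points along the fingers, y is the line along which they close (so a half turn about z gives the same grasp; the last joint's range is limited). The gripper opens to 85 mm and grips with 20 to 120 N. Pads are 22 mm wide; open, the fingers measure 114 mm over their backs; the gripper's body (76 mm by 85 mm) begins 54 mm behind the grasp point. The pads swing forward as they close: fully open they stand 13 mm farther back than shut.
Start: joints at [-1.458, 0.259, 0.021, 1.334, 0, 1.418], TCP at [0.144, -0.531, 0.231] pointing down, gripper open.
Joint ranges: [-3.04, 3.04], [-0.91, 1.82], [-1.04, 1.36], [-1.92, 1.95], [-1.52, 1.45], [-3.14, 3.14]. Speed limits (rad/s): [2.22, 2.22, 2.79, 3.14, 3.14, 3.14].

## Interface

Orientations are given as a 3x3 rotation matrix whose columns are the frame's x, y, z axes.
In Python, from cell import env, camera, job, readout gives the robot as it stands. The module is installed in compiled form; this text tells all that it offers. Calls block until the motion is done:
- env.move_pose(position, orientation): joint-space move of the TCP to a pose.
- env.move_l(position, ori=None, feed=0.15): straight line of the TCP; ori=None keeps the orientation; feed is the mean speed in m/s.
- env.set_joints(angles): joint-space move.
- env.move_gripper(opening, force=None): finger opening in m; force is the grip in N (None keeps the last); returns when the fingers have stopped.
- env.dwell(seconds).
- env.inverse_kinematics(position, orientation): joint angles nearest the present ones, or None.
- camera(name): name is "scene" or "top" or "wrist"; returns a dict with "color" (400x640x3 uint8, red, green, blue), "range_z" (400x640 float32, m along the optical axis (not along the pixel's ray), 0 where there is no reading), "vertical_fov" (degrees; the focal length in pixels is half the picture's height over the tangent of half this angle, whatever the lens; pixels are square), "cx", "cy" (the principal point, pixels), "position" and "orientation" of the camera in the world; the wrist camera has in their place "mount" (4x4, takes a point from camera to tool coordinates, whose origin is the TCP and whose axes are the flange's). Camera axes: x right, y down, z forward; pixel columns grow to the right and rows downward; lengths in m; the calibration is good to about 2 mm. A picture is of the moment at which its call begins: read the wrist's pose just before it.
A pose or a line that the arm cannot do raises env.PlanningError and nothing moves.
- job.job_done(): hands the job in; it is judged then, once.
Readings, each from a call of its own:
- readout.get_time_s(): time.
- readout.get_qpos(): joint angles.
- readout.get_dq(): joint speeds.
- readout.get_joint_efforts(): joint torques, N m.
- readout.get_tool_pos(): TCP position.
- readout.get_tcp_rot(): TCP orientation.
- readout.get_ft_force(): force on the tool from outside, world axes, zero at the start.
- readout.get_torque(): the same for the moment, N m.
- readout.get_width(): finger opening in m.
- readout.get_gripper_force(): force on a finger pad.
Only numpy, scipy, OpenCV 4.12 (cv2) and the standard library are available. Lean on these libraries where they do the work, as an engineer would, in place of code of your own. Each camera call takes 0.05 s, during which the arm holds its last target. There are 200 camera calls.

## Task

This sheet-metal controller needs its reset held while I restart it: slide the black shutter on its lid fully open, take the yellow-handled reset pin out of the tool block, reach its tip down through the uncovered access hole and press the recessed button all the way in, firmly but without ramming it. Finish while still holding: the program ends with the pin gripped in the fingers and the button kept pressed. Leave the other tools and parts on the bench, and the plug lying on the lid, where they are.

Things in the scene. Friction and masses are not known exactly. Their poses are not given: they have to be found in the camera images.
- unit: Controller to reset: galvanised sheet-metal housing fixed on the bench, left or right half, yaw within 25 degrees; 200 (x) x 150 (y) x 62 high, lid level. Origin: centre of the underside, z up. On the lid: black shutter between two aluminium guides 6.5 high at -x, -y; green terminal strip 13 high along the +x edge; vent dots at +x, +y; a loose green plug near x +45, y -35.
- unit_hole (a point): Centre of the round access hole, 14 in diameter, in the 3 thick lid, at the lid's upper face (62 above the bench); in the unit's frame at x -35, y -35. A black sleeve of 15 bore leads from the lid down to 4 above the button. Hidden by the shutter at first. Moves with the unit.
- shutter (a joint): How far the shutter is slid (m): 0 closed, 0.036 at its end stop, fully open; slides along the unit's +y. It starts 0 to 0.006 open, needs about 2 N and stays where it is left. The hole is fully clear from about 0.024.
- shutter_grip (a point): Centre of the shutter's finger grip: upright black block 26 (unit x) x 10 (unit y) x 18 high on the shutter plate (36 x 52, its top 4 above the lid); grip top 22, this point 13 above the lid. Pinch it across its 10 mm, or push it, along the unit's +y. It lies 20 (shutter at 0) to 56 (fully open) from the hole's centre towards +y.
- button (a joint): How far the button is pressed (m): 0 out, 0.006 all the way in; pressed from above. Spring: starts moving at about 2 N, about 6 N all the way in, comes back when released.
- button_top (a point): Centre of the top of the red round button, 18 in diameter, flat, straight below the hole; when out it lies 26 below the lid's upper face (36 above the bench). Moves down with the button.
- stylus: Reset pin standing upright in one of the block's three bores: round yellow handle 16 in diameter from 5 to 85 above its shoulder, black band near the top, black collar 23 in diameter x 5 at the foot; below it a steel shaft 6 in diameter, 58 long with its rounded white tip. About 50 g. Origin: on the axis, underside of the collar (shoulder), 65 above the bench at first; z up along the handle.
- stylus_tip (a point): The end of the pin's white tip, on its axis, 58 below the shoulder.
- stylus_grip (a point): Middle of the pin's yellow handle, on its axis, 45 above the shoulder: where to grip it, from above, with the fingers closing across the row of tools (the block's x).
- tool_block: Aluminium tool block fixed on the bench, 60 (its x) x 180 (its y) x 65 high, on the half of the bench where the controller is not, yaw within 20 degrees. Three bores 9 in diameter, right through, in a row along its y, 60 apart, the middle one at its centre. Origin: centre of the underside.
- screwdriver: Bystander: screwdriver with a red handle 26 in diameter and 70 high (top 135 above the bench) with a black band, standing in another bore. Origin at its shoulder on the block's top.
- nut_driver: Bystander: nut driver with a black handle 23 in diameter and 68 high (top 133 above the bench) with an orange band at its foot, standing in the third bore. Origin at its shoulder on the block's top.
- plug: Bystander: small loose green terminal plug, 18 x 36 x 12 high, lying on the unit's lid. Origin: centre of the underside.
- actuator_a: Bystander: silver cylindrical actuator with a black head, 56 square foot, 142 high, standing at the far edge of the bench. Origin: centre of the underside.
- actuator_b: Bystander: a second actuator like it, beside the first.
- water_bottle: Bystander: clear water bottle with a pale label and blue cap, 64 in diameter, 200 high, at the right side of the bench. Origin: centre of the underside.
- screw_bin: Bystander: blue open-fronted bin of screws, 160 x 100 x 75 high, at the left side of the bench. Origin: centre of the underside.

How it is judged:
On the way, in this order (a step that is already met when the one before it is completed fails the run):
1. the shutter is slid fully open (value of joint shutter above 0.031 m), for 0.2 s.
2. the gripped pin, through the access hole, has the button pressed in (value of joint button above 0.0045 m and value of joint shutter above 0.03 m and horizontal distance between stylus_tip and unit_hole below 0.008 m and z of stylus_tip in the frame of unit below 0.045 m and distance between stylus_tip and button_top below 0.009 m and contact force between the fingers and stylus above 2 N), for 0.5 s.
At the end, for the whole second after the job is handed in: Still holding: the button is at least 4.5 mm of its 6 mm in, pressed by the pin's tip (tip within 9 mm of the button's top centre, within 8 mm of the hole's axis and inside the housing), the pin is gripped by the fingers, and the shutter is open (more than 30 of 36 mm) (all of step 2); the arm keeps its last pose, push and grip.
It fails at once if the pin is rammed: it presses on the controller or its button with more than 50 N (contact force between stylus and unit above 50 N).
It fails at once if another tool or part, or the plug on the lid, is displaced by more than 25 mm (distance of any of screwdriver, nut_driver, plug, actuator_a, actuator_b, water_bottle, screw_bin from where it was at the start of the episode above 0.025 m).
It also fails if it takes over 59 s, if anything falls off the work surface, if the arm or the gripper's body presses on something with over 40 N, if the wrist force passes 120 N, or if a joint passes its speed limit or range.

## Working session

There is one attempt and no reset: what is moved stays moved. The work goes in short steps, each a Python script; the robot and the scene stay as the last script left them, time stands still between calls to the robot, and variables do not carry over. Pictures are saved under pics/ and viewed, at most 10 in all, crops included, and the job is handed in when it is done.

```bash
ls; mkdir -p pics
cat > h.py <<'E'
import numpy as np, cv2
from cell import env, camera, job, readout
def snap(name,fn):
    R=np.array(readout.get_tcp_rot());p=np.array(readout.get_tool_pos())
    c=camera(name)
    if name=="wrist":
        M=np.array(c["mount"]); c["orientation"]=R@M[:3,:3]; c["position"]=p+R@M[:3,3]
    c={k:(np.array(v) if not np.isscalar(v) else v) for k,v in c.items()}
    c["f"]=200/np.tan(np.radians(c["vertical_fov"])/2)
    np.savez("pics/"+fn+".npz",**c); cv2.imwrite("pics/"+fn+".png",c["color"][:,:,::-1]); return c
def load(fn): return dict(np.load("pics/"+fn+".npz"))
def ray(c,u,v): 
    d=c["orientation"]@np.array([(u-c["cx"])/c["f"],(v-c["cy"])/c["f"],1]); return d
def onplane(c,u,v,z):
    d=ray(c,u,v); return c["position"]+d*(z-c["position"][2])/d[2]
def depthpt(c,u,v):
    return c["position"]+ray(c,u,v)*float(c["range_z"][int(round(v)),int(round(u))])
def cloud(c):
    v,u=np.mgrid[:400,:640]; z=c["range_z"]
    P=np.stack([(u-c["cx"])/c["f"]*z,(v-c["cy"])/c["f"]*z,z],-1)
    return P@c["orientation"].T+c["position"]
def tri(c1,p1,c2,p2):
    d1=ray(c1,*p1);d2=ray(c2,*p2);A=np.stack([d1,-d2],1)
    s=np.linalg.lstsq(A,c2["position"]-c1["position"],rcond=None)[0]
    a=c1["position"]+s[0]*d1;b=c2["position"]+s[1]*d2
    return (a+b)/2,np.linalg.norm(a-b)
def down(yaw): # tool y axis at world angle yaw
    y=np.array([np.cos(yaw),np.sin(yaw),0]);z=np.array([0,0,-1.]);return np.stack([np.cross(y,z),y,z],1)
E
python3 - <<'E'
from h import *
a=snap("top","top0");b=snap("scene","scene0")
cv2.imwrite("pics/both.png",np.vstack([cv2.resize(x["color"][:,:,::-1],None,fx=.75,fy=.75) for x in (a,b)]))
for c in (a,b): print(c["position"],c["orientation"].round(3),c["f"],c["cx"],c["cy"])
print(readout.get_tcp_rot(),readout.get_time_s())
E
```

```text
pics
[ 0.33667596 -0.01504659  1.63879531] [[-0.018 -0.983  0.185]
 [-1.     0.02   0.008]
 [-0.011 -0.184 -0.983]] 497.6074194051908 322.67500056532305 206.6088604529907
[1.76636564 0.3268016  1.04112325] [[-0.264  0.592 -0.762]
 [ 0.965  0.169 -0.202]
 [ 0.009 -0.788 -0.616]] 497.30471111167304 327.86562906588983 198.11517787574624
[[ 9.64887387e-01  2.62663858e-01 -1.67875590e-04]
 [ 2.62663862e-01 -9.64886616e-01  1.23027405e-03]
 [ 1.61167617e-04 -1.23117076e-03 -9.99999229e-01]] 0.1
```

View pics/top0.png

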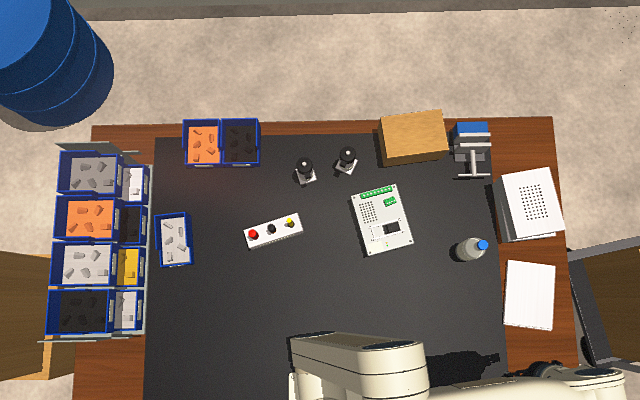

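View pics/scene0.png

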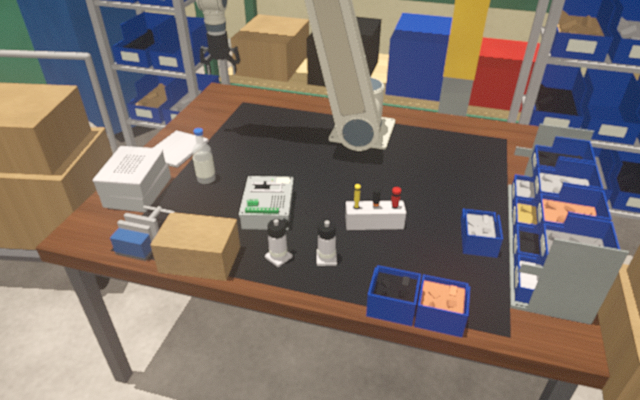

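Top view: unit centred near (381,219) with terminals away from the robot and the shutter at about (390,229). The block is near (273,231), with the yellow pin top at (290,223), black at (271,229) and red at (252,234). The scene view agrees. I'll go closer with the wrist camera.

Run:
```python
from h import *
c=load("top0")
U=onplane(c,381,219,.062);S=onplane(c,290,223,.15);H=onplane(c,390,229,.08)
cor=[onplane(c,u,v,.062) for u,v in((349,194),(395,183),(413,245),(370,255))]
print(U,S,H,cor)
e=cor[0]-cor[3];e2=cor[1]-cor[2];print("yaw",np.arctan2(e[1],e[0]),np.arctan2(e2[1],e2[0]))
d=onplane(c,252,234,.135)-S;print("block y",d,np.arctan2(d[1],d[0])-np.pi/2)
w=camera("wrist");print(np.array(w["mount"]).round(3))
yaw=(np.arctan2(e[1],e[0])+np.arctan2(e2[1],e2[0]))/2
R=down(yaw-np.pi/2) # tool y = -unit y
env.move_pose([H[0]-.03,H[1],.30],R); snap("wrist","w1")
q=readout.get_tool_pos();env.move_l([H[0]-.08,H[1]-.0,.30]);snap("wrist","w2");print(readout.get_qpos())
```

```text
[ 0.58850217 -0.18900283  0.062     ] [0.56770854 0.096323   0.15      ] [ 0.55311755 -0.21410606  0.08      ] [array([ 0.67249779, -0.0888136 ,  0.062     ]), array([ 0.70592499, -0.23911985,  0.062     ]), array([ 0.50300553, -0.28702554,  0.062     ]), array([ 0.47394975, -0.14966746,  0.062     ])]
yaw 0.297404274439347 0.23183735121301835
block y [-0.02926807  0.11723896 -0.015     ] 0.24464413795941975
[[-0.    -0.962 -0.273  0.07 ]
 [ 1.    -0.001  0.    -0.001]
 [-0.    -0.273  0.962 -0.144]
 [ 0.     0.     0.     1.   ]]
[-5.87045739e-01  1.95366122e-01  1.10528078e-01  1.48527551e+00
  1.61229990e-04  2.29076225e+00]
```

View pics/w1.png

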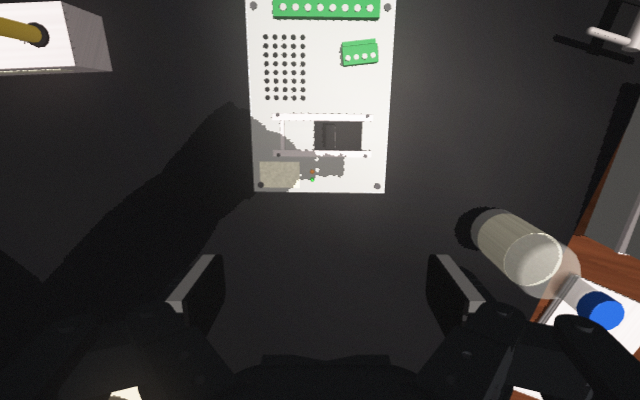

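View pics/w2.png

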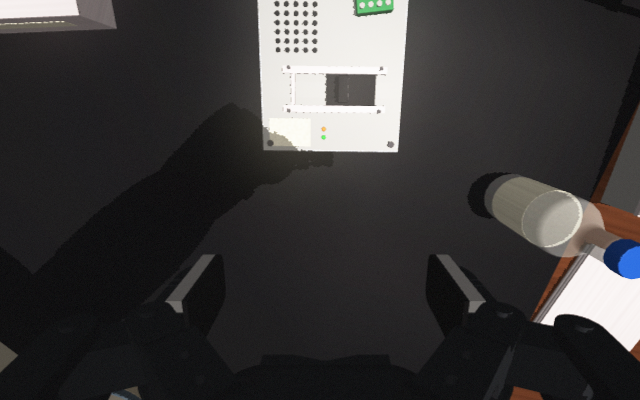

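Run:
```python
from h import *
a=cv2.resize(load("w1")["color"][90:200,240:400,::-1],None,fx=5,fy=5,interpolation=cv2.INTER_CUBIC)
cv2.imwrite("pics/c1.png",cv2.convertScaleAbs(np.clip(255*(a/255.)**.6,0,255)))
a=cv2.resize(load("w2")["color"][50:160,255:415,::-1],None,fx=5,fy=5,interpolation=cv2.INTER_CUBIC)
cv2.imwrite("pics/c2.png",cv2.convertScaleAbs(np.clip(255*(a/255.)**.6,0,255)))
```

```text
(no output)
```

View pics/c1.png

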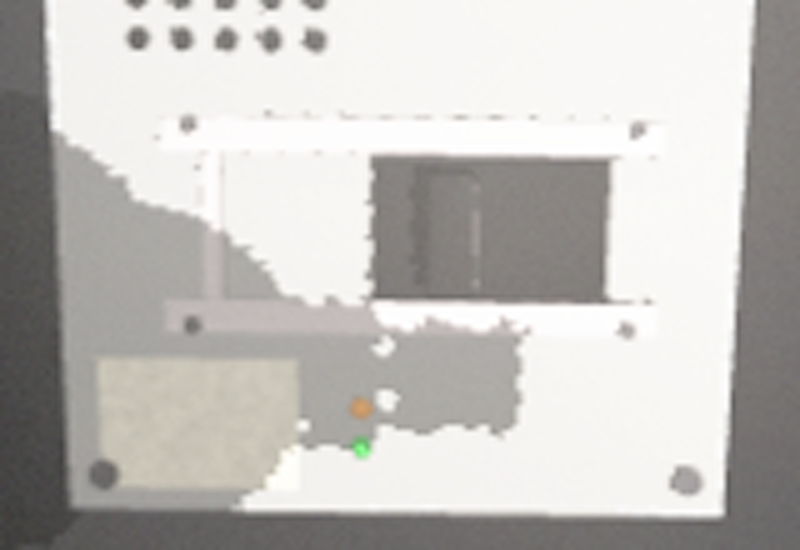

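View pics/c2.png

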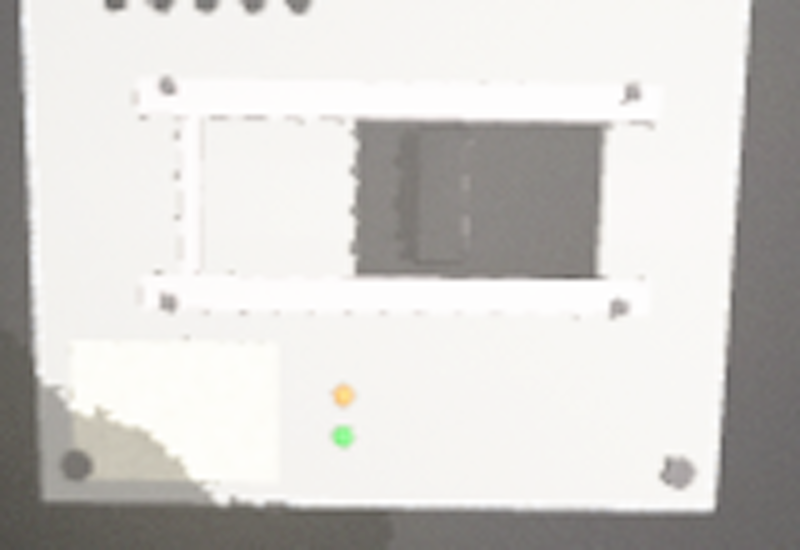

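Crops: the near lid corners sit at c1 (70,507)/(724,517) and c2 (42,502)/(716,512). The grip's top face spans about c1 (428–478, 172–292) and c2 (415–467, 128–262), and the shutter is nearly closed.

Run:
```python
from h import *
a=load("w1");b=load("w2")
A=lambda x,y:(240+x/5-.4,90+y/5-.4)
B=lambda x,y:(255+x/5-.4,50+y/5-.4)
pts={"cL":((70,507),(42,502)),"cR":((724,517),(716,512)),"grip":((453,232),(441,195)),"led":((362,449),(343,436)),"scrTL":((188,123),(167,85)),"scrTR":((638,130),(632,93))}
for k,(p,q) in pts.items():
    X,e=tri(a,A(*p),b,B(*q)); print(k,X.round(4),round(e,4))
for z in (.062,):
  for c,F,i in((a,A,0),(b,B,1)):
    L=onplane(c,*F(*pts["cL"][i]),z);Rr=onplane(c,*F(*pts["cR"][i]),z)
    d=L-Rr; yaw=np.arctan2(-d[0],d[1]); print("L,R",L,Rr,np.linalg.norm(d),"yaw",yaw)
    T={"L":[],"R":[]}
    R=np.array([[np.cos(yaw),-np.sin(yaw)],[np.sin(yaw),np.cos(yaw)]])
    m=(L+Rr)[:2]/2; U=m+R@[.1,0]; print("U",U,"hole",U+R@[-.035,-.035])
    G=onplane(c,*F(*pts["grip"][i]),.084)[:2]; print("grip in unit",R.T@(G-U),G)
a0=[onplane(a,*A(*p),.062) for p in((48,30),(66,450),(752,30),(730,450))]
d=a0[0]-a0[1];d2=a0[2]-a0[3];print("edge yaws",np.arctan2(d[1],d[0]),np.arctan2(d2[1],d2[0]))
P=cloud(a);m=(P[:,:,2]>.055)&(P[:,:,2]<.068)&(P[...,1]<-.05)&(P[...,0]<.75)
print("lid z",np.median(P[m][:,2]),m.sum(),cv2.minAreaRect(P[m][:,:2].astype(np.float32)))
```

```text
cL [ 0.4742 -0.141   0.0612] 0.0002
cR [ 0.5114 -0.2881  0.0614] 0.0
grip [ 0.5597 -0.2092  0.08  ] 0.0003
led [ 0.5065 -0.2027  0.0671] 0.0002
scrTL [ 0.5662 -0.1491  0.0701] 0.0001
scrTR [ 0.5898 -0.2422  0.0689] 0.0002
L,R [ 0.47444478 -0.14101751  0.062     ] [ 0.511545   -0.28799319  0.062     ] 0.1515858686041364 yaw 0.24725896460954713
U [ 0.58995358 -0.19003063] hole [ 0.56458419 -0.23253232]
grip in unit [-0.03373182 -0.011268  ] [ 0.56000546 -0.2092117 ]
L,R [ 0.47434587 -0.14126737  0.062     ] [ 0.51146868 -0.28797513  0.062     ] 0.15133165134986687 yaw 0.24783701101631123
U [ 0.58985181 -0.19009049] hole [ 0.56450699 -0.23260684]
grip in unit [-0.03408458 -0.01080145] [ 0.55945835 -0.20892311]
edge yaws 0.2468695024208822 0.2605576143959018
lid z 0.06297440383099462 23385 ((0.5838855504989624, -0.3485325276851654), (0.26701223850250244, 0.4854796826839447), 7.234393119812012)
```

Run:
```python
from h import *
yaw=.25; R=down(yaw-np.pi/2); uy=np.array([-np.sin(yaw),np.cos(yaw),0])
G=np.array([.5597,-.2091,.071])
env.move_pose(G+[0,0,.06],R); env.move_gripper(.04,25)
env.move_l(G,feed=.06); print(readout.get_ft_force())
env.move_gripper(0.0,30); print(readout.get_width(),readout.get_gripper_force())
t=G+uy*.031; env.move_l(t,feed=.06); print(readout.get_ft_force())
for k in (.033,.035):
    env.move_l(G+uy*k,feed=.02); print(k,readout.get_tool_pos(),readout.get_ft_force(),readout.get_width())
env.dwell(.3)
env.move_gripper(.04); env.move_l(G+uy*.033+[0,0,.08])
# view open hole
X=np.array([.5645,-.2325,0])-.05*np.array([np.cos(yaw),np.sin(yaw),0])
env.move_pose(X+[0,0,.25],R); snap("wrist","w3"); print(readout.get_time_s())
c=load("w3")["color"];cv2.imwrite("pics/c3.png",cv2.resize(c[:220,180:460,::-1],None,fx=2.8,fy=2.8,interpolation=cv2.INTER_CUBIC))
```

```text
[ 0.77434802 -0.33153058  0.91850727]
0.008986385820593037 33.388978242874146
[0.21417375 1.32714445 8.81165167]
0.033 [ 0.55193786 -0.17825449  0.07132429] [-0.16460927 -6.37672604  4.58440612] 0.008833311303322868
0.035 [ 0.55193735 -0.17809827  0.07135194] [  1.11266102 -13.95624166   1.06964775] 0.008998260932753124
8.525
```

View pics/c3.png

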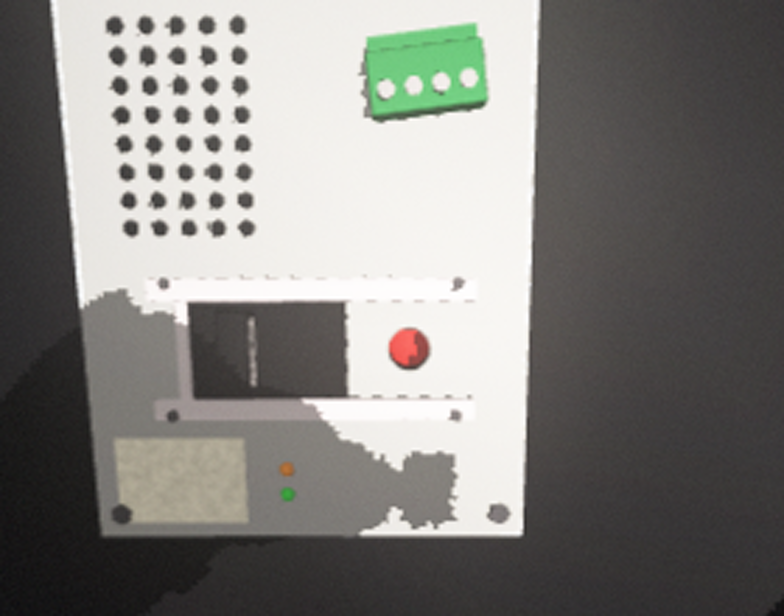

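Shutter is at its stop; the hole with the red button shows at crop (409,348). Now the pin.

Run:
```python
from h import *
c=load("w3");print("hole",onplane(c,180+409/2.8-.3,348/2.8-.3,.062))
b=.245;R=down(b);by=np.array([-np.sin(b),np.cos(b),0]);bx=np.array([np.cos(b),np.sin(b),0])
S=np.array([.5677,.0963,0])
p=np.array(readout.get_tool_pos())
env.move_pose(S-.06*by+[0,0,.30],R);A=snap("wrist","p1")
env.move_l(S-.06*by-.06*bx+[0,0,.30]);B=snap("wrist","p2")
out=[cv2.resize(x["color"][20:220,220:420,::-1] if 0 else x["color"][:240,160:480,::-1],None,fx=2.4,fy=2.4,interpolation=cv2.INTER_CUBIC) for x in (A,B)]
cv2.imwrite("pics/p1c.png",out[0]);cv2.imwrite("pics/p2c.png",out[1]);print(readout.get_time_s())
```

```text
hole [ 0.56525977 -0.23179234  0.062     ]
10.3083
```

View pics/p1c.png

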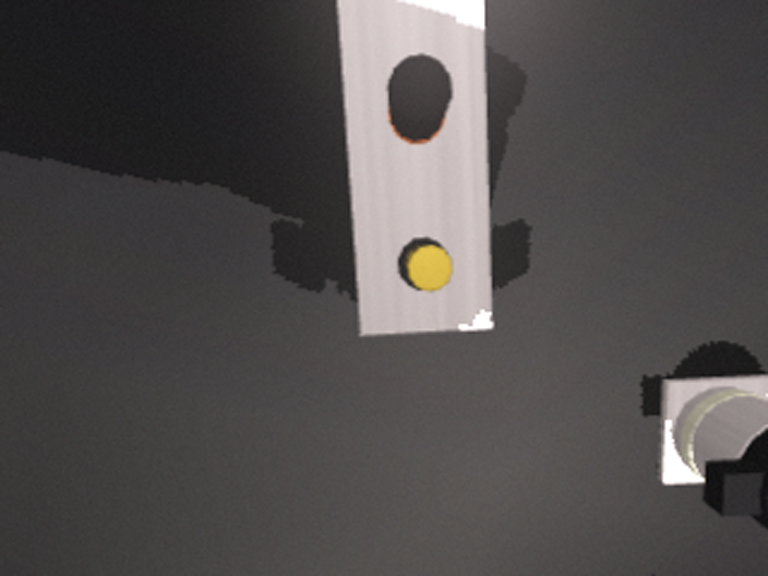

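View pics/p2c.png

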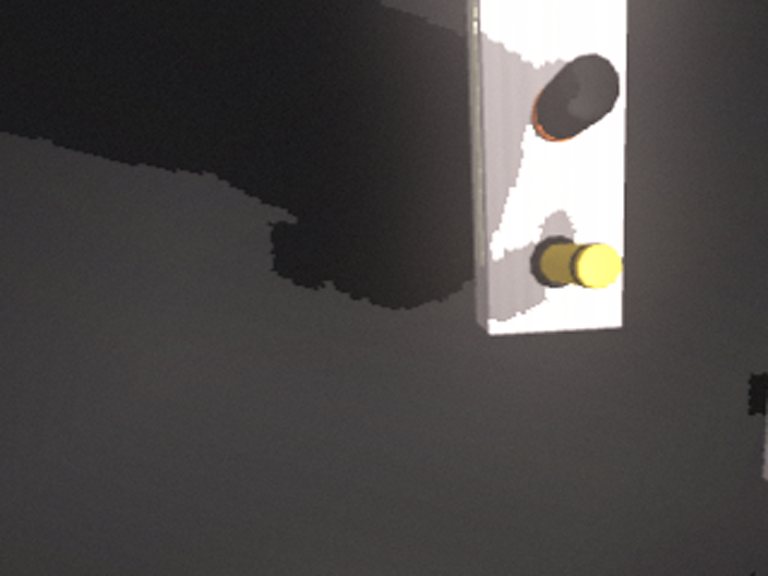

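Pin top centre is at p1c (430,268) and p2c (598,265); block end corners are at p1c (360,335)/(493,328) and p2c (490,334)/(621,326).

Run:
```python
from h import *
a=load("p1");b=load("p2")
F=lambda x,y:(160+x/2.4-.3,y/2.4-.3)
print("pin top",tri(a,F(430,268),b,F(598,265)))
for p,q in (((360,335),(490,334)),((493,328),(621,326))): print("corner",tri(a,F(*p),b,F(*q)))
for c,L,Rr in((a,(360,335),(493,328)),(b,(490,334),(621,326))):
    d=onplane(c,*F(*Rr),.065)-onplane(c,*F(*L),.065);m=(onplane(c,*F(*Rr),.065)+onplane(c,*F(*L),.065))/2
    y=np.arctan2(d[1],d[0]);print("end",np.linalg.norm(d),"yaw",y,"pin expected",m+.03*np.array([-np.sin(y),np.cos(y),0]))
for p in ((340,0),(360,335),(485,20),(493,328)): print(onplane(a,*F(*p),.065))
print("act foot",onplane(a,*F(663,483),0),onplane(a,*F(663,380),0))
```

```text
pin top (array([0.57898094, 0.10292199, 0.14689016]), np.float64(0.0003301243595700342))
corner (array([0.55901387, 0.06545432, 0.06919136]), np.float64(0.0003662075879059409))
corner (array([0.6173552 , 0.08284004, 0.06364724]), np.float64(8.684154917568404e-05))
end 0.060927728363863724 yaw 0.2949577548408442 pin expected [0.57931505 0.102732   0.065     ]
end 0.060065300356092664 yaw 0.3032025187581704 pin expected [0.57933487 0.1025782  0.065     ]
[0.51965169 0.19629648 0.065     ]
[0.55888776 0.06517174 0.065     ]
[0.57967479 0.20355082 0.065     ]
[0.61718429 0.08288339 0.065     ]
act foot [0.74264049 0.01863891 0.        ] [0.72351226 0.07411927 0.        ]
```

Run:
```python
from h import *
b=.29;R=down(b);P=np.array([.579,.1028,.091])
env.move_gripper(.05,60)
env.move_pose(P+[0,0,.09],R);env.move_l(P,feed=.08);print(readout.get_ft_force())
env.move_gripper(0.0,60);print(readout.get_width(),readout.get_gripper_force(),readout.get_ft_force())
env.move_l(P+[0,0,.13],feed=.1);print(readout.get_width(),readout.get_gripper_force(),readout.get_ft_force())
H=np.array([.565,-.2321,.0])
env.move_pose(H+[0,0,.22],R);env.move_l(H+[0,0,.19],feed=.1);env.dwell(.2)
c=snap("wrist","ins1");print(readout.get_tool_pos(),readout.get_time_s())
cv2.imwrite("pics/ins1c.png",cv2.resize(c["color"][60:260,200:440,::-1],None,fx=3,fy=3,interpolation=cv2.INTER_CUBIC))
```

```text
[ 0.14456868  0.11717492 -0.7664487 ]
0.014749921769331122 58.3692991733551 [-0.76278455  0.20804657  2.30442534]
0.014571204247909907 58.39146316051483 [-0.38622357 -0.18791201 -0.38996834]
[ 0.56525603 -0.23213186  0.19064286] 16.325
```

View pics/ins1c.png

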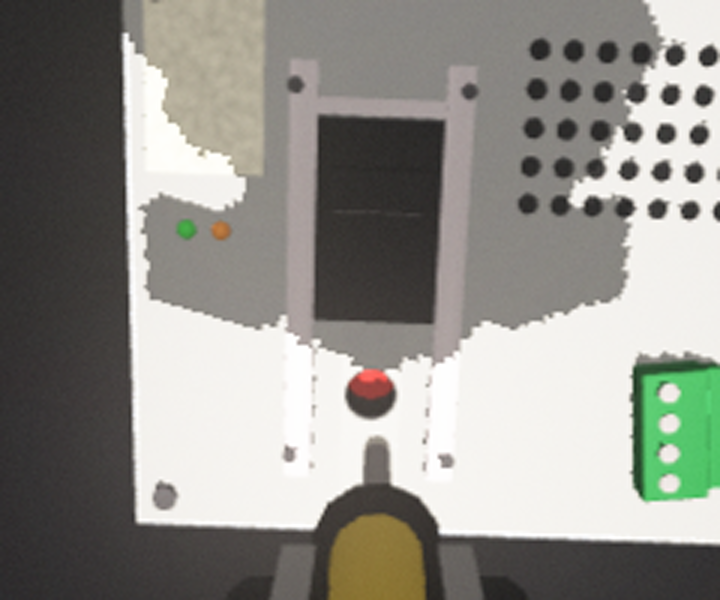

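Hole centre at crop (371,394); the pin's tip ends at (376,438).

Run:
```python
from h import *
c=load("ins1");F=lambda x,y:(200+x/3-.33,60+y/3-.33)
h=onplane(c,*F(371,394),.062);t=onplane(c,*F(376,440),.1066);print("hole",h,"tip",t,"diff",h-t,"tool",c["orientation"].T@(h-t))
```

```text
hole [ 0.56510401 -0.23180081  0.062     ] tip [ 0.56624347 -0.23099651  0.1066    ] diff [-0.00113947 -0.0008043  -0.0446    ] tool [-0.0013941 -0.0118401  0.0429997]
```

Run:
```python
from h import *
H=np.array([.5643,-.2327,0]); 
env.move_l(H+[0,0,.19],feed=.05); f0=np.array(readout.get_ft_force());print(f0)
z=.19
while z>.108:
    z-=.006 if z>.128 else .001
    env.move_l(H+[0,0,z],feed=.06 if z>.128 else .02)
    f=np.array(readout.get_ft_force())-f0
    if z<.15: print(round(z,4),readout.get_tool_pos()[2].round(4),f.round(1))
    if z>.122 and np.linalg.norm(f)>6 or f[2]>12: break
env.dwell(.5);print((np.array(readout.get_ft_force())-f0).round(1),readout.get_tool_pos(),readout.get_width(),readout.get_gripper_force(),readout.get_time_s())
```

```text
[-0.18175319  0.78629426 -0.91661953]
0.148 0.1476 [-0.  -1.3  0.3]
0.142 0.1415 [ 0.3 -1.1  0.2]
0.136 0.1355 [ 0.4 -0.5  0.9]
0.13 0.1296 [-0.3 -0.7  0. ]
0.124 0.1239 [ 0.6 -0.3  0.7]
0.123 0.123 [ 0.2 -0.8  1.2]
0.122 0.1219 [0.9 0.1 1. ]
0.121 0.1209 [ 0.8 -0.7 -0.7]
0.12 0.12 [ 0.4 -1.3  1.1]
0.119 0.1191 [ 0.1 -0.5  2.4]
0.118 0.1181 [ 0.2 -1.4  3.3]
0.117 0.1171 [ 0.7 -2.1  3.5]
0.116 0.1161 [ 0.  -1.4  3.7]
0.115 0.1151 [ 0.5 -0.1  5.3]
0.114 0.1141 [ 0.1 -1.   5.9]
0.113 0.1134 [-1.  -0.6  8.7]
0.112 0.1131 [-1.7 -0.  13.6]
[-1.1 -0.3 13.6] [ 0.5645713  -0.23292771  0.11313616] 0.015051485966077437 59.72442269325256 23.025
```

The force rose from about 2 N to 6 N over 6 mm and then hit a hard stop, which matches the button being fully in. The pin is still gripped.

```bash
python3 -c "
from h import *
env.dwell(.6);print(readout.get_ft_force(),readout.get_width());print(job.job_done())"
```

```text
[-1.78854585 -0.23511402 12.06760819] 0.014666773155217803
the job is handed in; nothing more can be done
None
```

The job is handed in: the shutter is fully open, and the pin, still gripped, holds the button at its stop with about 13 N; I moved no other tool or part, and the verdict was not reported back.

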